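# Set the sine plate and strap the coated rods into its V-blocks for taper sectioning

## Task

Set up the taper-sectioning fixture: tip the hinged sine plate right back by its black ball knob, build a 25 mm stack of the 15 mm and 10 mm gauge blocks on the bright seat of the base, and lower the plate so that its front roller rests on the stack. Only then lay every coated rod from the ribbed tray into a V-block pair of its own, seated in both Vs and about central lengthwise, and swing that pair's strap over until it lies on the rod. Leave the other gauge blocks and the rest of the bench as they are; straps of empty pairs do not matter.

Things in the scene. Friction and masses are not known exactly. Their poses are not given: they have to be found in the camera images.
- sine_base: fixed dark steel base of the sine plate, 176 mm (x) by 204 mm (y) by 12 mm high, with a 120 mm wide, 34 mm long platform of the same height in front of it; origin under the centre of the 176 by 204 mm part, on the bench; its own x points from the free (ball) end to the hinge, z up. The hinge axis runs along its y through (65, 0, 20) mm
- sine_plate (a joint): tilt (rad) of the hinged aluminium plate (152 by 200 by 14 mm): 0 = level, front roller on the base; grows as the ball end is lifted; 1.83 = tipped back against its stop, where it stays; below about 1.5 it falls down. The front roller (radius 8 mm) is 125 mm from the hinge axis, so sin(tilt) = stack height / 125 mm: 0.201 rad on 25 mm. Lifting takes about 6 N at the ball
- ball (a point): centre of the black ball knob, 25 mm diameter, on a bent 9 mm stem in the middle of the plate's free edge, 174 mm from the hinge axis and 30 mm above it (measured square to the plate), 10 mm above the plate's top; 34 mm clear of the plate's edge; axes are the plate's. The ball swivels freely on a cross pin along y, so fingers holding its left and right sides need not turn as the plate swings
- seat (a point): centre of the bright rectangular pad on the base's top face (12 mm above the bench) where the gauge stack belongs: right under the front roller when the plate rests on 25 mm; axes as the base's. The stack's centre may be up to 9 mm off along x and 30 mm along y
- v1 (a point): V-block pair 1 of 3 on the plate (1 at -y, 3 at +y; 66 mm apart): centre of a rod seated in it, 21.6 mm above the plate's top. x along the Vs towards the hinge, y across, z square to the plate; tilts with it. Two dark steel 90-degree V-blocks, each 22 mm long, 40 wide, 18.5 high, centred 36 mm either side of this point along x: a 50 mm gap between for fingers
- v2 (a point): V-block pair 2 of 3 on the plate (1 at -y, 3 at +y; 66 mm apart): centre of a rod seated in it, 21.6 mm above the plate's top. x along the Vs towards the hinge, y across, z square to the plate; tilts with it. Two dark steel 90-degree V-blocks, each 22 mm long, 40 wide, 18.5 high, centred 36 mm either side of this point along x: a 50 mm gap between for fingers
- v3 (a point): V-block pair 3 of 3 on the plate (1 at -y, 3 at +y; 66 mm apart): centre of a rod seated in it, 21.6 mm above the plate's top. x along the Vs towards the hinge, y across, z square to the plate; tilts with it. Two dark steel 90-degree V-blocks, each 22 mm long, 40 wide, 18.5 high, centred 36 mm either side of this point along x: a 50 mm gap between for fingers
- strap1 (a joint): angle (rad) of pair 1's blue strap with orange end: 0 = closed, lying on a seated rod; 1.95 = open, standing up and leaning to +y. Stays where left (friction 0.06 N m); press its end down with 5 to 10 N. 16 mm wide (x), 6 thick, reaches 42 mm from its pivot, which runs along x at (36, 24, 14) mm from point v1, in its axes; closed, it reaches towards -y across the rod
- strap2 (a joint): angle (rad) of pair 2's blue strap with orange end: 0 = closed, lying on a seated rod; 1.95 = open, standing up and leaning to +y. Stays where left (friction 0.06 N m); press its end down with 5 to 10 N. 16 mm wide (x), 6 thick, reaches 42 mm from its pivot, which runs along x at (36, 24, 14) mm from point v2, in its axes; closed, it reaches towards -y across the rod
- strap3 (a joint): angle (rad) of pair 3's blue strap with orange end: 0 = closed, lying on a seated rod; 1.95 = open, standing up and leaning to +y. Stays where left (friction 0.06 N m); press its end down with 5 to 10 N. 16 mm wide (x), 6 thick, reaches 42 mm from its pivot, which runs along x at (36, 24, 14) mm from point v3, in its axes; closed, it reaches towards -y across the rod
- g15_c (a point): centre of the 15 mm gauge block, bright steel, 24 by 24 mm, 15 mm high, z up, about 70 g. The four gauge blocks stand on a fixed dark wooden board with a blue felt top (150 by 264 mm, 8 mm high) in a row across it, 50 mm apart, in any order, at first with sides within 0.3 rad of the x and y directions; the row runs along y
- g10_c (a point): centre of the 10 mm gauge block, bright steel, 24 by 24 mm, 10 mm high, z up, about 45 g, in the same row
- g20_c (a point): centre of the 20 mm gauge block, not needed: 24 by 24 by 20 mm high; stays on the stand
- g40_c (a point): centre of the 40 mm gauge block, not needed: 24 by 24 by 40 mm high; stays on the stand
- rod_tray: fixed white ribbed tray, 200 mm (x) by 236 mm (y); round ribs along x, 9 mm high, 24 mm apart, hold the rods in the grooves between them (a rod's centre lies 14.3 mm above the bench); walls 18 mm high at its two x ends only; origin at the centre of its underside
- rodA_center (a point): centre of coated rod A (gold coloured), a steel cylinder 22 mm in diameter and 100 mm long, about 0.28 kg; its x is the rod's axis. Two or three rods are there at a start, lying in the tray about 72 mm apart
- rodB_center (a point): centre of coated rod B (dark grey), a steel cylinder 22 mm in diameter and 100 mm long, about 0.28 kg; its x is the rod's axis. Two or three rods are there at a start, lying in the tray about 72 mm apart
- rodC_center (a point): centre of coated rod C (copper coloured), a steel cylinder 22 mm in diameter and 100 mm long, about 0.28 kg; its x is the rod's axis. Two or three rods are there at a start, lying in the tray about 72 mm apart
- puck1: black resin-mounted specimen, 30 mm diameter, 16 mm high; leave alone; origin under its centre
- puck2: red resin-mounted specimen, 30 mm diameter, 16 mm high; leave alone; origin under its centre
- etchant: closed bottle, 52 mm diameter, 130 mm high; leave alone; origin under its centre
- marker: black and white marker lying on the bench, about 110 by 13 by 13 mm; leave alone
- carton: small white carton, 55 by 24 by 18 mm; leave alone
- usb_stick: green memory stick, 45 by 16 by 8 mm; leave alone

How it is judged:
By the outcome, as a careful person would: the job done as asked, in the order asked, and still so for the second after the job is handed in, with the robot touching nothing.
Of rodA, rodB, rodC only 2 to 3 are there at a start; the rules pass over those that are not, and their reading is None.
At some moment in a run one of rodA, rodB, rodC, g15, g10 may be knocked a few centimetres aside while the robot is not near it.
It also fails if it takes over 210 s, if anything falls off the work surface, if the arm or the gripper's body presses on something with over 40 N, if the wrist force passes 120 N, or if a joint passes its speed limit or range.

## Robot

A 6-joint arm with a two-finger parallel gripper is mounted at the origin on the work surface. World frame = base frame: x ahead of the robot, y to its left, z up, the work surface at z = 0. Lengths are in m, angles in rad, forces in N, time in s.
With the tool pointing down it reaches from about 0.35 to 0.775 m from the base axis. Payload 7.3 kg.
Tool frame: the origin (TCP) lies midway between the tips of the shut fingers; the grasp point (between the pads) lies grasp_offset behind it (grasp_offset is the distance from the TCP to the grasp point, in m); z points along the fingers, y is the line along which they close (so a half turn about z gives the same grasp; the last joint's range is limited). The gripper opens to 92 mm and grips with 3 to 60 N. Pads are 19 mm wide; open, the fingers measure 130 mm over their backs; the gripper's body (75 mm by 190 mm) begins 47 mm behind the grasp point.
Start: joints at [1.052, 0.342, 1.524, -0, 1.275, -0.146], TCP at [0.191, 0.489, 0.227] pointing down, gripper open.
Joint ranges: [-2.53, 2.53], [-0.77, 2.02], [0.04, 2.7], [-1, 4.14], [0.28, 2.66], [-3.11, 3.11]. Speed limits (rad/s): [2.57, 2.57, 3.14, 3.14, 3.14, 3.14].

## Interface

Orientations are given as [roll, pitch, yaw] about the fixed x, y, z axes, in that order (R = Rz(yaw) Ry(pitch) Rx(roll)).
In Python, from cell import * gives the robot as it stands.
- The arm moves only by the tool step_arm, never from a script. Its argument "plan" is a list of rows, each a list of 5 numbers: the closure, from -1 (fully open) to 1 (shut), then the shift along the tool's x, y, z in m, then the turn about the tool's z in rad. In form: [[hand, x, y, z, twist], ...]. A call has 1 to 20 rows; each row is the pose to reach, as a shift and turn from the pose commanded when the call began, along the tool's axes at that moment; what a row does not reach only later rows make up. A row lasts 1/8 s, in which the tool goes at most 62.5 mm and 10.7 degrees, less where a joint would pass 70% of its speed; a pose out of reach is approached as far as the arm can. A call with a gripper value outside its range is refused whole. The fingers move at their own pace and stop on an object; "grip_force" is the grip in N (left out, the last holds). Time passes only in rows, so rows that repeat a pose let the fingers close. It gives the time, the measured TCP pose, the force, the opening and the grip force at its end, in the units of the state.
- observe(): the state, without advancing time (a new reading comes with each control period).
- read_camera(name): name is "side" or "top" or "wrist"; returns a dict with "img" (400x640x3 uint8, red, green, blue), "range_z" (400x640 float32, m along the optical axis (not along the pixel's ray), 0 where there is no reading), "fx", "fy", "cx", "cy" (pixels), "k1" (the pictures are not rectified: a ray, as slopes to the right and down, at radius r is drawn at 1 + k1 r^2 times it, then the intrinsics apply), "R" (3x3) and "t" (3): a world point X has camera coordinates R X + t; the wrist camera has in their place "T_tool_cam" (4x4, takes a point from camera to tool coordinates, whose origin is the TCP and whose axes are the flange's). Camera axes: x right, y down, z forward; pixel columns grow to the right and rows downward; lengths in m; the calibration is good to about 2 mm. A picture is of the moment at which its call begins: read the wrist's pose just before it.
- hand_in(): hands the job in; it is judged then, once.
The state is a dict: "time": time; "qpos": joint angles; "qvel": joint speeds; "joint_efforts": joint torques, N m; "tool_pos": TCP position; "tool_rot": TCP orientation; "contact_force": force on the tool from outside, world axes, zero at the start; "torque": the same for the moment, N m; "opening": finger opening in m; "grip_force": force on a finger pad.
Only numpy, scipy, OpenCV 4.12 (cv2) and the standard library are available. Lean on these libraries where they do the work, as an engineer would, in place of code of your own. Each camera call takes 0.05 s, during which the arm holds its last target. There are 200 camera calls.

## Working session

There is one attempt and no reset: what is moved stays moved. The work goes in short steps, Python scripts to look and compute and a tool call to move; the robot and the scene stay as the last step left them, time stands still between calls to the robot, and variables do not carry over. Pictures are saved under pics/ and viewed, at most 14 in all, crops included, and the job is handed in when it is done.

Besides the shell and the picture viewer there is one more tool, called after "Emit:" in YAML: its name, and indented under it one key for each argument. step_arm: Moves the arm, as the interface text tells. Its arguments: {"type":"object","properties":{"plan":{"type":"array","items":{"type":"array","items":{"type":"number"}}},"grip_force":{"type":"number"}},"required":["plan"]}

```bash
ls; mkdir -p pics; cat > h.py <<'E'
from cell import *
import numpy as np, cv2
from scipy.spatial.transform import Rotation as Ro
def pose():
    s=observe(); r=np.array(s['tool_rot'])
    R=Ro.from_euler('xyz',r).as_matrix() if r.size==3 else r
    return np.array(s['tool_pos']),R,s
def cloud(name):
    p,Rt,s=pose(); c=read_camera(name)
    v,u=np.mgrid[0:400,0:640]
    pts=np.stack([u,v],-1).reshape(-1,1,2).astype(float)
    K=np.array([[c['fx'],0,c['cx']],[0,c['fy'],c['cy']],[0,0,1]])
    n=cv2.undistortPoints(pts,K,np.array([c['k1'],0,0,0.])).reshape(400,640,2)
    z=c['range_z'].astype(float)
    X=np.dstack([n*z[...,None],z])
    if name=='wrist':
        T=np.array(c['T_tool_cam']); X=X@T[:3,:3].T+T[:3,3]; W=X@Rt.T+p
    else: W=(X-np.array(c['t']))@np.array(c['R'])
    W[z==0]=np.nan
    return c['img'],W
def save(n,img,s=1): cv2.imwrite('pics/'+n,cv2.resize(img[...,::-1],None,fx=s,fy=s))
E
python3 - <<'E'
from h import *
p,R,s=pose(); print(s)
for n in ['top','side']:
    i,W=cloud(n); save(n+'0.png',i,1.25); np.savez('/tmp/'+n,i=i,W=W)
E
```

```text
pics
{'time': 0.0, 'qpos': array([ 1.05200983e+00,  3.42722209e-01,  1.52506353e+00,  1.03752385e-05,
        1.27543171e+00, -1.46008836e-01]), 'qvel': array([ 0.00115022,  0.00140575,  0.00125896, -0.0010453 ,  0.0018981 ,
       -0.00073773]), 'joint_efforts': array([ 4.14915803e-04, -4.31251752e+01, -2.44209212e+01,  7.19240773e-02,
        5.60950523e-02, -1.06978807e-04]), 'tool_pos': array([0.19096741, 0.4885646 , 0.22602902]), 'tool_rot': array([-3.13998658e+00, -2.46208838e-04,  2.76881176e+00]), 'contact_force': array([ 0.68919271, -0.14262662,  0.51525432]), 'torque': array([ 0.03100401, -0.00183749,  0.00191315]), 'grip_force': 0.0, 'opening': 0.09168740327048727}
```

View pics/top0.png

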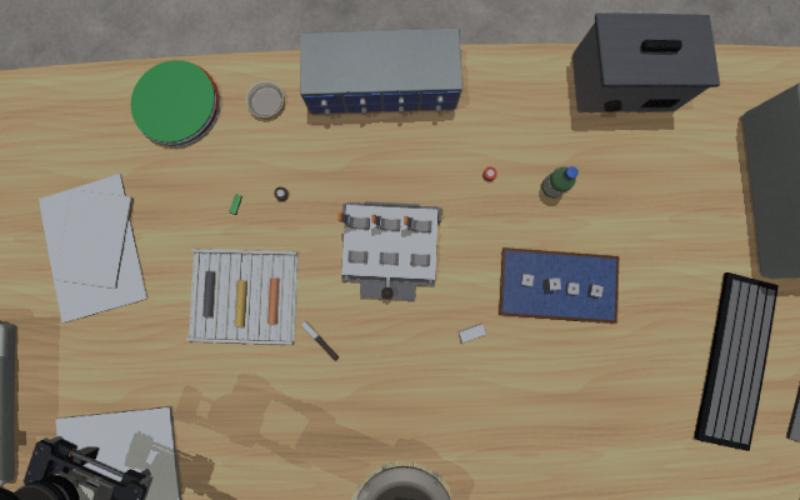

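View pics/side0.png

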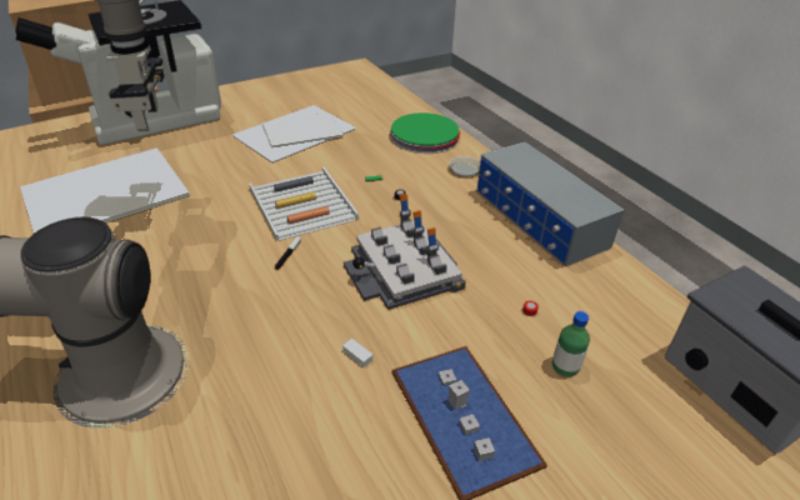

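The top view shows three rods: dark (208,294), gold (240,303) and copper (273,300). The ball is at (387,293), the plate centre at about (390,243), and four blocks lie near (528–597, 280–291).

```bash
cat > m.py <<'E'
from h import *
d=np.load('/tmp/top.npz'); W=d['W']; i=d['i']
def reg(x0,x1,y0,y1,z0,z1):
    m=(W[...,0]>x0)&(W[...,0]<x1)&(W[...,1]>y0)&(W[...,1]<y1)&(W[...,2]>z0)&(W[...,2]<z1); return m
at=lambda u,v: W[int(v/1.25),int(u/1.25)]
for n,u,v in [('ball',387,293),('plate',390,243),('grey',208,294),('gold',240,303),('cop',273,300),('b1',528,280),('b2',554,285),('b3',573,289),('b4',597,291),('table',450,400)]: print(n,at(u,v).round(4))
def blobs(m,mn=15):
    n,l,s,c=cv2.connectedComponentsWithStats(m.astype(np.uint8))
    for k in range(1,n):
        if s[k,4]>=mn:
            P=W[l==k]; ctr,sz,a=cv2.minAreaRect((P[:,:2]*1000).astype(np.float32)); print(s[k,4],np.round(ctr,1),np.round(sz,1),round(a,1),'z',np.round(np.percentile(P[:,2]*1000,[50,90]),1))
b=at(554,285)
print('blocks');blobs(reg(b[0]-.08,b[0]+.08,b[1]-.15,b[1]+.15,.0145,.06),8)
r=at(240,303)
print('rods');blobs(reg(r[0]-.09,r[0]+.09,r[1]-.115,r[1]+.115,.0175,.035))
p=at(390,243)
print('plate');blobs(reg(p[0]-.11,p[0]+.09,p[1]-.12,p[1]+.12,.022,.033));
print('v');blobs(reg(p[0]-.15,p[0]+.12,p[1]-.12,p[1]+.12,.042,.2),5)
E
python3 m.py
```

```text
ball [0.4793 0.0201 0.0646]
plate [0.586  0.0096 0.04  ]
grey [0.4878 0.4113 0.0238]
gold [0.4671 0.3388 0.0241]
cop [0.4707 0.2667 0.0268]
b1 [ 0.4973 -0.2879  0.0151]
b2 [ 0.4838 -0.3338  0.0495]
b3 [ 0.4747 -0.3833  0.0237]
b4 [ 0.4701 -0.4345  0.0268]
table [ 0.2431 -0.11   -0.0026]
blocks
82 [ 497.1 -285.4] [24.4 23.9] 78.0 z [18.5 20.2]
112 [ 486.6 -342.2] [21.5 39.2] 0.1 z [47.1 50. ]
83 [ 476.4 -383.7] [23.1 24.5] 86.0 z [22.7 25. ]
96 [ 470.4 -433.9] [24.1 24.4] 75.6 z [27.7 30.4]
rods
277 [488.2 411.1] [22.3 98.6] 87.2 z [23.2 26.6]
258 [469.5 267.1] [21.4 95.3] 85.9 z [23.4 26.5]
271 [465.8 340.6] [21.4 95.9] 85.7 z [23.3 26.1]
20 [385.1 355.5] [34.6  2.9] 89.0 z [19.2 20.3]
plate
106 [671.7   3.1] [117.6   6.7] 85.6 z [29.1 31.4]
v
452 [634.   47.9] [127.9  42. ] 86.4 z [ 57.6 110.8]
6 [648.6   3.4] [7.2 6. ] 25.7 z [42.8 43.9]
223 [620.3 -54.1] [71.1 42.7] 76.4 z [ 56.6 110.5]
5 [603.   90.7] [7.9 3.8] 43.1 z [42.7 43.4]
8 [593.7  98.8] [6.1 9.4] 43.1 z [42.8 43.8]
12 [583.3  11.8] [ 6.4 19.4] 13.5 z [43.1 44.5]
9 [578.8  73.1] [ 6.  11.3] 43.7 z [42.5 44.1]
5 [581.8 104.5] [8.1 2.7] 88.2 z [43.  43.2]
143 [557.4  81. ] [44.5 28.5] 80.7 z [55.4 59.2]
5 [568.5 -68.6] [6.  6.1] 25.3 z [42.9 44.4]
143 [552.8  14.6] [50.9 29.1] 89.9 z [54.8 59.8]
132 [547.6 -52.6] [37.9 23.9] 85.9 z [55.3 59.6]
9 [531.8 -10.9] [ 3.5 22.6] 61.8 z [43.  43.7]
11 [528.3  82. ] [24.3  6.3] 29.6 z [42.5 43.1]
5 [528.4  61.7] [5.4 5.3] 88.7 z [42.4 43.2]
84 [484.2  16.6] [23.4 35.4] 62.6 z [57.6 62.7]
```

```bash
cat >> h.py <<'E'
def go(x,y,z,yaw):
    """print tool-frame shift to reach TCP x,y,z with tool yaw"""
    p,R,s=pose(); e=Ro.from_matrix(R).as_euler('xyz')
    d=R.T@(np.array([x,y,z])-p); t=(e[2]-yaw+np.pi)%(2*np.pi)-np.pi
    print('shift',d.round(4),'twist',round(t,4),'q6',s['qpos'][5].round(2))
E
python3 -c "
from h import *
go(.46,.02,.24,np.pi-.073)
c=read_camera('wrist');print(c['T_tool_cam'],c['fx'])"
```

```text
shift [-0.4212 -0.3385 -0.0135] twist -0.2997 q6 -0.15
[[ 7.21734545e-04 -9.66712705e-01 -2.55863295e-01  6.85106079e-02]
 [ 9.99999683e-01  6.11687300e-04  5.09680108e-04  6.21306265e-04]
 [-3.36205908e-04 -2.55863581e-01  9.66712840e-01 -1.57849780e-01]
 [ 0.00000000e+00  0.00000000e+00  0.00000000e+00  1.00000000e+00]] 302.18221507096155
```

Emit:
step_arm:
  plan:
    - [0,-0.42,-0.338,-0.013,-0.3]
    - [0,-0.42,-0.338,-0.013,-0.3]
    - [0,-0.42,-0.338,-0.013,-0.3]
    - [0,-0.42,-0.338,-0.013,-0.3]
    - [0,-0.42,-0.338,-0.013,-0.3]
    - [0,-0.42,-0.338,-0.013,-0.3]
    - [0,-0.42,-0.338,-0.013,-0.3]
    - [0,-0.42,-0.338,-0.013,-0.3]
    - [0,-0.42,-0.338,-0.013,-0.3]
    - [0,-0.42,-0.338,-0.013,-0.3]
    - [0,-0.42,-0.338,-0.013,-0.3]
    - [0,-0.42,-0.338,-0.013,-0.3]
    - [0,-0.42,-0.338,-0.013,-0.3]
    - [0,-0.42,-0.338,-0.013,-0.3]

```text
time: 1.9
tool_pos: [0.4591, 0.0218, 0.2398]
tool_rot: [3.141, 0.0, 3.07]
contact_force: [1.1, 0.1, 0.3]
opening: 0.046
grip_force: 0.0
```

```bash
python3 - <<'E'
from h import *
print(pose()[0],pose()[2]['tool_rot'],pose()[2]['opening'])
i,W=cloud('wrist'); save('w1.png',i,1.25); np.savez('/tmp/w1',i=i,W=W)
# ball: black pixels, high
m=(i.max(2)<60)&(W[...,2]>.05)&(W[...,0]<.51)&(W[...,0]>.44)
n,l,s,c=cv2.connectedComponentsWithStats(m.astype(np.uint8))
for k in range(1,n):
    if s[k,4]>30:
        P=W[l==k]; print(s[k],c[k].round(),P.mean(0).round(4),P.min(0).round(4),P.max(0).round(4))
E
```

```text
[0.45906921 0.02181655 0.23984591] [3.14147538e+00 2.53184421e-04 3.06989813e+00] 0.0460381972068601
[315 188  19  20 314] [324. 197.] [0.4763 0.021  0.0585] [0.4664 0.0101 0.0502] [0.4889 0.0319 0.0632]
[268 233  16  24 251] [277. 247.] [ 4.502e-01 -4.000e-04  2.570e-01] [ 0.4466 -0.002   0.2414] [0.461  0.0007 0.2733]
[365 233  16  24 245] [371. 247.] [0.4539 0.0467 0.256 ] [0.4508 0.0452 0.2398] [0.4666 0.0486 0.2732]
[ 552  282   75   36 1047] [596. 301.] [0.4469 0.1021 0.3203] [0.44   0.0901 0.3059] [0.4627 0.1043 0.3281]
[234 286  17  26 254] [244. 302.] [ 0.4438 -0.0017  0.3144] [ 0.44   -0.0026  0.305 ] [ 0.4507 -0.001   0.3239]
[252 286  24  25 265] [267. 296.] [ 0.4604 -0.0015  0.2849] [ 0.4448 -0.0032  0.2722] [0.4671 0.     0.3033]
[373 286  23  26 268] [381. 296.] [0.4642 0.0462 0.2843] [0.4499 0.0448 0.2695] [0.4707 0.0486 0.3007]
[398 286  23  26 370] [407. 301.] [0.446  0.0488 0.3159] [0.44   0.0475 0.3049] [0.4556 0.0498 0.3291]
[ 54 303  43  15 204] [ 73. 313.] [ 0.4439 -0.0556  0.3146] [ 0.4401 -0.0567  0.3067] [ 0.4509 -0.0541  0.3209]
[465 302  65   8 224] [505. 307.] [0.4405 0.0705 0.3292] [0.44   0.0602 0.3278] [0.442  0.077  0.3309]
[ 422  356  218   44 6963] [540. 381.] [0.4542 0.0737 0.3394] [0.44   0.0434 0.3067] [0.4913 0.1018 0.3498]
[  0 391  27   9 146] [ 13. 396.] [ 0.4407 -0.04    0.3481] [ 0.44   -0.0436  0.3467] [ 0.4421 -0.0367  0.3492]
[535 392   9   8  33] [539. 396.] [0.4942 0.099  0.3086] [0.4921 0.0983 0.3069] [0.4964 0.1    0.3107]
```

View pics/w1.png

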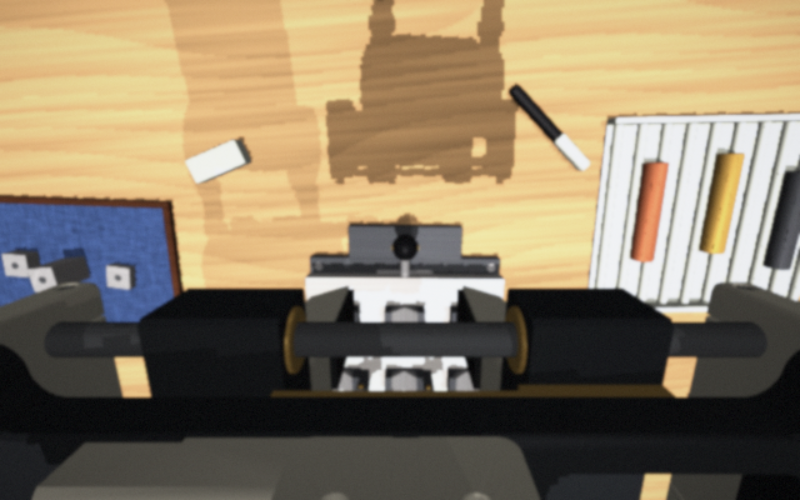

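The ball sits at (404,246) in the wrist view, world (0.478, 0.021, 0.050), which matches its given height.

```bash
python3 -c "
from h import *
import cell
print(cell.grasp_offset)
go(.478,.021,.05-cell.grasp_offset,np.pi-.073)"
```

```text
0.0188
shift [-0.0188  0.0007  0.2086] twist 0.0011 q6 -1.62
```

Emit:
step_arm:
  grip_force: 25
  plan:
    - [0,-0.019,0.001,0.05,0]
    - [0,-0.019,0.001,0.1,0]
    - [0,-0.019,0.001,0.15,0]
    - [0,-0.019,0.001,0.19,0]
    - [0,-0.019,0.001,0.208,0]
    - [0,-0.019,0.001,0.208,0]
    - [0,-0.019,0.001,0.208,0]
    - [1,-0.019,0.001,0.208,0]
    - [1,-0.019,0.001,0.208,0]
    - [1,-0.019,0.001,0.208,0]
    - [1,-0.019,0.001,0.208,0]
    - [1,-0.019,0.001,0.208,0]

```text
time: 3.45
tool_pos: [0.4786, 0.0201, 0.0323]
tool_rot: [-3.141, 0.001, 3.069]
contact_force: [-2.2, -4.8, 4.3]
opening: 0.0233
grip_force: 25.0
```

Emit:
step_arm:
  grip_force: 30
  plan:
    - [1,-0.005,0,-0.021,0]
    - [1,-0.012,0,-0.041,0]
    - [1,-0.022,0,-0.059,0]
    - [1,-0.0335,0,-0.077,0]
    - [1,-0.047,0,-0.093,0]
    - [1,-0.063,0,-0.107,0]
    - [1,-0.08,0,-0.12,0]
    - [1,-0.099,0,-0.13,0]
    - [1,-0.1185,0,-0.1375,0]
    - [1,-0.139,0,-0.143,0]
    - [1,-0.16,0,-0.146,0]
    - [1,-0.181,0,-0.1465,0]
    - [1,-0.202,0,-0.144,0]
    - [1,-0.223,0,-0.14,0]
    - [1,-0.241,0,-0.133,0]
    - [1,-0.2465,0,-0.131,0]
    - [1,-0.2465,0,-0.131,0]

```text
time: 5.58
tool_pos: [0.7253, 0.0001, 0.1629]
tool_rot: [-3.138, 0.003, 3.067]
contact_force: [2.7, -7.6, -0.1]
opening: 0.0233
grip_force: 30.0
```

Emit:
step_arm:
  plan:
    - [0,-0.2465,0,-0.131,0]
    - [0,0,0,0,0]
    - [0,0,0,0,0]

```text
time: 5.95
tool_pos: [0.7169, 0.0037, 0.1542]
tool_rot: [3.141, -0.019, 3.069]
contact_force: [-0.5, -0.5, -0.1]
opening: 0.0452
grip_force: 0.0
```

That call repeated an old shift by mistake. I'll check the plate and arm before going on.

```bash
python3 - <<'E'
from h import *
i,W=cloud('side'); j,V=cloud('wrist')
p,R,s=pose(); print(p,s['tool_rot'],s['qvel'].round(3),s['contact_force'],s['time'])
a=i[80:380,200:560]
save('s2.png',np.hstack([cv2.resize(a,(400,333)),cv2.resize(j,(400,333))]))
E
```

```text
[0.7227     0.00321394 0.16142767] [ 3.14109657 -0.0035639   3.06885318] [ 0.    -0.018 -0.088 -0.     0.007  0.   ] [ 0.23059782 -0.74355257  0.60884499] 6.05
```

View pics/s2.png

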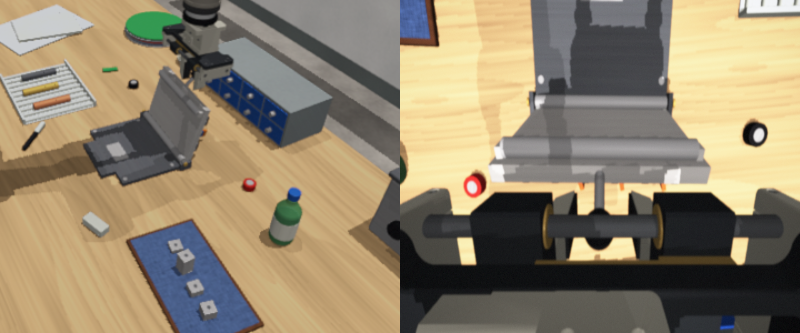

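The plate rests tipped back and the ball is free between the open fingers. No harm done, so I'll rise and go to the blocks.

Emit:
step_arm:
  plan:
    - [0,0,0,-0.05,0]
    - [0,0,0,-0.09,0]
    - [0,0,0,-0.09,0]
    - [0,0.214,-0.427,-0.09,1.567]
    - [0,0.214,-0.427,-0.09,1.567]
    - [0,0.214,-0.427,-0.09,1.567]
    - [0,0.214,-0.427,-0.09,1.567]
    - [0,0.214,-0.427,-0.09,1.567]
    - [0,0.214,-0.427,-0.09,1.567]
    - [0,0.214,-0.427,-0.09,1.567]
    - [0,0.214,-0.427,-0.09,1.567]
    - [0,0.214,-0.427,-0.05,1.567]
    - [0,0.214,-0.427,-0.037,1.567]
    - [0,0.214,-0.427,-0.037,1.567]
    - [0,0.214,-0.427,-0.037,1.567]

```text
time: 7.92
tool_pos: [0.4806, -0.4073, 0.2011]
tool_rot: [3.14, 0.001, 1.504]
contact_force: [-0.7, -0.8, 0.7]
opening: 0.0459
grip_force: 0.0
```

```bash
cat > blk.py <<'E'
from h import *
i,W=cloud('wrist'); p,R,s=pose(); print(p,s['tool_rot'])
g=cv2.cvtColor(i,cv2.COLOR_RGB2HSV)
m=(W[...,2]>.0135)&(W[...,2]<.06)&(g[...,1]<70)&(W[...,1]<-.24)&(W[...,1]>-.5)&(W[...,0]>.40)&(W[...,0]<.56)
n,l,st,c=cv2.connectedComponentsWithStats(m.astype(np.uint8))
for k in range(1,n):
    if st[k,4]>60:
        P=W[l==k]; h=np.median(P[:,2]); T=P[abs(P[:,2]-np.percentile(P[:,2],75))<.004]
        ctr,sz,a=cv2.minAreaRect((T[:,:2]*1000).astype(np.float32)); print(c[k].round(),st[k,4],np.round(ctr,1),np.round(sz,1),round(a,1),'z',round(np.median(T[:,2])*1000,1))
save('b1.png',i)
i,W=cloud('top')
m=(i.min(2)>120)&(W[...,0]>.48)&(W[...,0]<.6)&(abs(W[...,1]-.015)<.06)&(W[...,2]<.03)
n,l,st,c=cv2.connectedComponentsWithStats(m.astype(np.uint8))
for k in range(1,n):
    if st[k,4]>30:
        P=W[l==k]; print('seat',st[k,4],cv2.minAreaRect((P[:,:2]*1000).astype(np.float32)),np.median(P,0))
E
python3 blk.py
```

```text
[ 0.48057168 -0.40742824  0.20123527] [3.13963668e+00 1.68518905e-03 1.50341965e+00]
[333.  68.] 574 [ 498.4 -285.4] [24. 24.] 77.4 z 17.7
[325. 116.] 600 [ 487.  -334.4] [24.  23.9] 87.8 z 47.8
[318. 163.] 471 [ 476.5 -383.5] [24.1 23.9] 80.8 z 22.8
[316. 206.] 479 [ 470.  -432.8] [24.1 23.9] 76.2 z 27.7
seat 301 ((530.427001953125, 14.407060623168945), (60.31036376953125, 35.9895133972168), 87.97637939453125) [0.53122476 0.01421947 0.01235398]
```

View pics/b1.png

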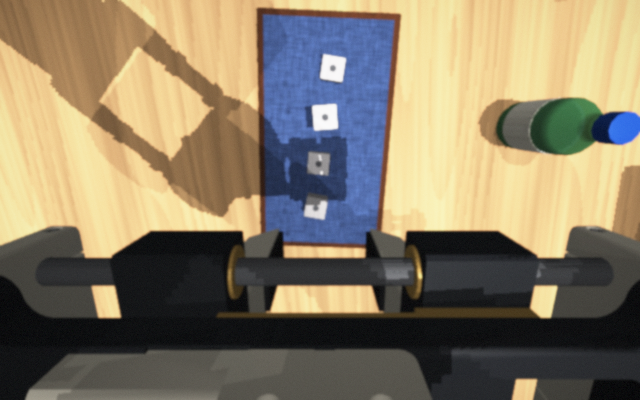

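Blocks are at (318,163) = 15 mm and (333,68) = 10 mm; the measured tops 22.8 and 17.7 mm fit. Fetching the 15 first.

```bash
python3 -c "
from h import *
go(.4765,-.3835,.0105,1.411)"
```

```text
shift [ 0.0239 -0.0059  0.1906] twist 0.0922 q6 -0.76
```

Emit:
step_arm:
  grip_force: 20
  plan:
    - [0,0.024,-0.006,0.04,0.092]
    - [0,0.024,-0.006,0.09,0.092]
    - [0,0.024,-0.006,0.14,0.092]
    - [0,0.024,-0.006,0.17,0.092]
    - [0,0.024,-0.006,0.185,0.092]
    - [0,0.024,-0.006,0.1905,0.092]
    - [0,0.024,-0.006,0.1905,0.092]
    - [0,0.024,-0.006,0.1905,0.092]
    - [1,0.024,-0.006,0.1905,0.092]
    - [1,0.024,-0.006,0.1905,0.092]
    - [1,0.024,-0.006,0.1905,0.092]
    - [1,0.024,-0.006,0.1905,0.092]
    - [1,0.024,-0.006,0.17,0.092]
    - [1,0.024,-0.006,0.12,0.092]
    - [1,0.024,-0.006,0.08,0.092]
    - [1,0.024,-0.006,0.08,0.092]

```text
time: 10.02
tool_pos: [0.4767, -0.3844, 0.1232]
tool_rot: [3.136, 0.004, 1.41]
contact_force: [-0.2, -0.5, -1.3]
opening: 0.0236
grip_force: 20.0
```

```bash
python3 -c "
from h import *
go(.5304,.0150,.0165,np.pi/2-.073)"
```

```text
shift [ 0.4033 -0.0116  0.105 ] twist -0.0879 q6 -0.64
```

Emit:
step_arm:
  plan:
    - [1,0.403,-0.0116,0,-0.088]
    - [1,0.403,-0.0116,0,-0.088]
    - [1,0.403,-0.0116,0,-0.088]
    - [1,0.403,-0.0116,0,-0.088]
    - [1,0.403,-0.0116,0,-0.088]
    - [1,0.403,-0.0116,0,-0.088]
    - [1,0.403,-0.0116,0,-0.088]
    - [1,0.403,-0.0116,0,-0.088]
    - [1,0.403,-0.0116,0.05,-0.088]
    - [1,0.403,-0.0116,0.085,-0.088]
    - [1,0.403,-0.0116,0.1,-0.088]
    - [1,0.403,-0.0116,0.106,-0.088]
    - [1,0.403,-0.0116,0.106,-0.088]
    - [1,0.403,-0.0116,0.106,-0.088]

```text
time: 11.78
tool_pos: [0.5293, 0.0163, 0.0146]
tool_rot: [3.139, 0.0, 1.498]
contact_force: [0.3, -0.7, -1.3]
opening: 0.0243
grip_force: 20.0
```

Emit:
step_arm:
  plan:
    - [1,0,0,0.001,0]
    - [0,0,0,0.001,0]
    - [0,0,0,0.001,0]
    - [0,0,0,0.001,0]
    - [0,0,0,-0.05,0]
    - [0,0,0,-0.1,0]
    - [0,0,0,-0.15,0]
    - [0,-0.327,-0.007,-0.185,0.147]
    - [0,-0.327,-0.007,-0.185,0.147]
    - [0,-0.327,-0.007,-0.185,0.147]
    - [0,-0.327,-0.007,-0.185,0.147]
    - [0,-0.327,-0.007,-0.185,0.147]
    - [0,-0.327,-0.007,-0.185,0.147]
    - [0,-0.327,-0.007,-0.185,0.147]
    - [0,-0.327,-0.007,-0.185,0.147]
    - [0,-0.327,-0.007,-0.185,0.147]

```text
time: 13.78
tool_pos: [0.498, -0.3073, 0.1987]
tool_rot: [-3.141, -0.0, 1.353]
contact_force: [-0.5, -0.3, 0.4]
opening: 0.0458
grip_force: 0.0
```

```bash
sed -i "s/b1.png/b2.png/" blk.py; python3 blk.py; python3 - <<'E'
from h import *
go(.4984,-.2854,.0105,1.351)
i,W=cloud('top')
for zz in [(.02,.032)]:
    m=(W[...,2]>zz[0])&(W[...,2]<zz[1])&(abs(W[...,0]-.53)<.04)&(abs(W[...,1]-.0155)<.05)
    P=W[m]; print(cv2.minAreaRect((P[:,:2]*1000).astype(np.float32)),np.median(P,0),m.sum())
E
```

```text
[ 0.49804797 -0.30748673  0.19876963] [-3.14151190e+00 -3.46029657e-04  1.35285502e+00]
[320. 164.] 465 [ 498.9 -285.2] [23.9 23.6] 77.3 z 17.8
[319. 212.] 649 [ 487.2 -334.3] [23.8 24.3] 0.6 z 47.7
[324. 292.] 238 [ 469.1 -436. ] [16.5 23.3] 77.5 z 27.7
seat 283 ((530.3461303710938, 14.449602127075195), (60.47666931152344, 35.97245407104492), 88.07064056396484) [0.53194249 0.01171986 0.01305866]
shift [ 0.0219 -0.0045  0.1883] twist 0.0015 q6 -0.47
((527.9917602539062, 14.199432373046875), (21.674509048461914, 21.93572425842285), 88.21847534179688) [0.52794306 0.01414026 0.02690291] 81
```

Emit:
step_arm:
  plan:
    - [0,0.022,-0.0045,0.05,0]
    - [0,0.022,-0.0045,0.1,0]
    - [0,0.022,-0.0045,0.14,0]
    - [0,0.022,-0.0045,0.17,0]
    - [0,0.022,-0.0045,0.183,0]
    - [0,0.022,-0.0045,0.1885,0]
    - [0,0.022,-0.0045,0.1885,0]
    - [0,0.022,-0.0045,0.1885,0]
    - [1,0.022,-0.0045,0.1885,0]
    - [1,0.022,-0.0045,0.1885,0]
    - [1,0.022,-0.0045,0.1885,0]
    - [1,0.022,-0.0045,0.1885,0]
    - [1,0.022,-0.0045,0.17,0]
    - [1,0.022,-0.0045,0.12,0]
    - [1,0.022,-0.0045,0.08,0]
    - [1,0.022,-0.0045,0.08,0]

```text
time: 15.92
tool_pos: [0.4996, -0.2877, 0.122]
tool_rot: [3.135, 0.003, 1.351]
contact_force: [0.8, -0.2, -0.9]
opening: 0.0236
grip_force: 20.0
```

```bash
python3 -c "
from h import *
go(.5292,.016,.0295,np.pi/2-.073)"
```

```text
shift [ 0.3031 -0.038   0.0914] twist -0.1469 q6 -0.44
```

Emit:
step_arm:
  plan:
    - [1,0.301,-0.0375,0,-0.147]
    - [1,0.301,-0.0375,0,-0.147]
    - [1,0.301,-0.0375,0,-0.147]
    - [1,0.301,-0.0375,0,-0.147]
    - [1,0.301,-0.0375,0,-0.147]
    - [1,0.301,-0.0375,0,-0.147]
    - [1,0.301,-0.0375,0,-0.147]
    - [1,0.301,-0.0375,0.04,-0.147]
    - [1,0.301,-0.0375,0.07,-0.147]
    - [1,0.301,-0.0375,0.084,-0.147]
    - [1,0.301,-0.0375,0.089,-0.147]
    - [1,0.301,-0.0375,0.0895,-0.147]
    - [1,0.301,-0.0375,0.0895,-0.147]
    - [0,0.301,-0.0375,0.0895,-0.147]
    - [0,0.301,-0.0375,0.0895,-0.147]
    - [0,0.301,-0.0375,0.0895,-0.147]
    - [0,0.301,-0.0375,0.04,-0.147]
    - [0,0.301,-0.0375,-0.01,-0.147]
    - [0,0.301,-0.0375,-0.06,-0.147]
    - [0,0.301,-0.0375,-0.09,-0.147]

```text
time: 18.42
tool_pos: [0.5277, 0.0154, 0.2115]
tool_rot: [3.138, 0.0, 1.498]
contact_force: [0.6, -0.1, -0.5]
opening: 0.0461
grip_force: 0.0
```

```bash
python3 - <<'E'
from h import *
p,R,s=pose(); print(p,s['tool_rot'])
i,W=cloud('top')
for a,b in [(.02,.031),(.032,.045)]:
    m=(W[...,2]>a)&(W[...,2]<b)&(abs(W[...,0]-.53)<.04)&(abs(W[...,1]-.0155)<.05)
    P=W[m]
    if len(P)>5: print(m.sum(),cv2.minAreaRect((P[:,:2]*1000).astype(np.float32)),np.median(P,0))
j,_=cloud('side'); save('st.png',j[100:300,200:520],2)
# to above ball at tipped-back
go(.71,.003,.25,np.pi-.073)
E
```

```text
[0.52773948 0.01536667 0.21151629] [3.13807656e+00 3.44160373e-05 1.49791490e+00]
shift [ 0.001   0.1818 -0.0362] twist -1.5707 q6 -0.04
```

View pics/st.png

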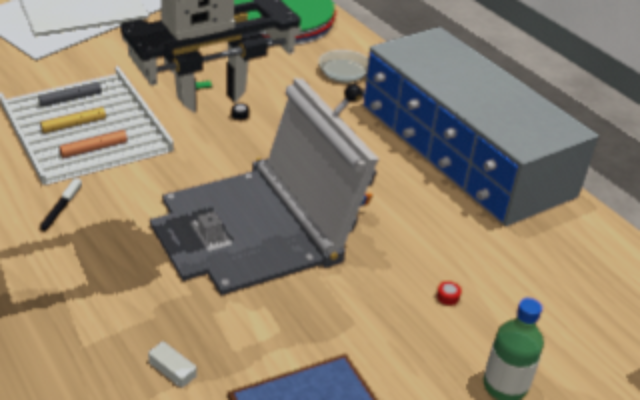

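The 15+10 stack stands on the seat at (210,225) and looks aligned. Now back to the ball.

Emit:
step_arm:
  grip_force: 30
  plan:
    - [0,0,0,-0.04,-0.18]
    - [0,0,0.05,-0.06,-0.36]
    - [0,0,0.1,-0.06,-0.54]
    - [0,0.001,0.197,-0.06,-1.57]
    - [0,0.001,0.197,-0.06,-1.57]
    - [0,0.001,0.197,-0.06,-1.57]
    - [0,0.001,0.197,-0.06,-1.57]
    - [0,0.001,0.197,-0.06,-1.57]
    - [0,0.001,0.197,-0.06,-1.57]
    - [0,0.001,0.197,-0.03,-1.57]
    - [0,0.001,0.197,0.02,-1.57]
    - [0,0.001,0.197,0.048,-1.57]
    - [0,0.001,0.197,0.048,-1.57]
    - [0,0.001,0.197,0.048,-1.57]
    - [1,0.001,0.197,0.048,-1.57]
    - [1,0.001,0.197,0.048,-1.57]
    - [1,0.001,0.197,0.048,-1.57]
    - [1,0.001,0.197,0.048,-1.57]

```text
time: 20.78
tool_pos: [0.724, 0.0002, 0.1619]
tool_rot: [-3.139, 0.002, 3.067]
contact_force: [-0.0, -4.8, 2.3]
opening: 0.023
grip_force: 30.0
```

Emit:
step_arm:
  plan:
    - [1,0.0235,0,-0.009,0]
    - [1,0.0445,0,-0.013,0]
    - [1,0.0655,0,-0.0155,0]
    - [1,0.0865,0,-0.015,0]
    - [1,0.1075,0,-0.012,0]
    - [1,0.128,0,-0.0065,0]
    - [1,0.1475,0,0.001,0]
    - [1,0.1665,0,0.011,0]
    - [1,0.1835,0,0.024,0]
    - [1,0.1995,0,0.038,0]
    - [1,0.213,0,0.054,0]
    - [1,0.219,0,0.0625,0]
    - [1,0.225,0,0.0715,0]
    - [1,0.23,0,0.081,0]
    - [1,0.2335,0,0.089,0]
    - [1,0.236,0,0.0935,0]
    - [1,0.237,0,0.097,0]
    - [1,0.237,0,0.0975,0]
    - [1,0.237,0,0.0975,0]

```text
time: 23.15
tool_pos: [0.4867, 0.0194, 0.0649]
tool_rot: [-3.141, -0.001, 3.068]
contact_force: [-11.3, -1.9, 15.8]
opening: 0.0232
grip_force: 30.0
```

The plate is resting on the stack: ball height is as expected and about 16 N is felt. Releasing and taking a look at the plate.

Emit:
step_arm:
  plan:
    - [1,0,0,-0.001,0]
    - [0,0,0,-0.001,0]
    - [0,0,0,-0.001,0]
    - [0,0,0,-0.001,0]
    - [-0.2,0,0,-0.05,0]
    - [-0.2,0,0,-0.1,0]
    - [-0.2,0,0,-0.15,0]
    - [-0.2,-0.06,0.004,-0.215,0]
    - [-0.2,-0.12,0.004,-0.225,0]
    - [-0.2,-0.195,0.004,-0.225,0]
    - [-0.2,-0.195,0.004,-0.225,0]
    - [-0.2,-0.195,0.004,-0.225,0]
    - [-0.2,-0.195,0.004,-0.225,0]
    - [-0.2,-0.195,0.004,-0.225,0]

```text
time: 24.9
tool_pos: [0.6813, 0.0093, 0.289]
tool_rot: [3.141, 0.001, 3.068]
contact_force: [-0.3, 0.4, 0.5]
opening: 0.055
grip_force: 0.0
```

```bash
python3 - <<'E'
from h import *
p,R,s=pose(); print(p,s['tool_rot'])
i,W=cloud('wrist'); save('p1.png',i,1.25); np.savez('/tmp/p1',i=i,W=W)
# fit plate top plane (bright low-sat pixels)
m=(i.min(2)>150)&(abs(W[...,0]-.58)<.08)&(abs(W[...,1]-.013)<.1)&(W[...,2]>.03)&(W[...,2]<.075)
P=W[m]; 
for _ in range(4):
    A=np.c_[P[:,:2],np.ones(len(P))]; k=np.linalg.lstsq(A,P[:,2],rcond=None)[0]; r=A@k-P[:,2]; P=P[abs(r)<2*r.std()+1e-4]
print(len(P),k,'tilt',np.arctan(np.hypot(*k[:2])),'dir',np.arctan2(-k[1],-k[0]))
H=np.array([.6515,.0083]);y=-.073
e=np.array([np.cos(y),np.sin(y)]); f=np.array([-e[1],e[0]])
d=W[...,:2]-H; s=d@e; t=d@f; z=W[...,2]-.02; th=.201
ps=s*np.cos(th)-z*np.sin(th); pn=s*np.sin(th)+z*np.cos(th)
m=(pn>.032)&(pn<.043)&(abs(t)<.12)&(ps>-.16)&(ps<.02)
n,l,st,c=cv2.connectedComponentsWithStats(m.astype(np.uint8))
for q in range(1,n):
    if st[q,4]>40: b=l==q; print(c[q].round(),st[q,4],'s',np.percentile(ps[b]*1e3,[2,50,98]).round(1),'t',np.percentile(t[b]*1e3,[2,50,98]).round(1),'n',np.median(pn[b]*1e3).round(1))
b=(abs(pn-.02)<.003)&(abs(t)<.1)&(ps>-.15)&(ps<-.03);print('plate n',np.median(pn[b]),np.percentile(ps[b],[1]),np.percentile(t[b],[1,99]))
E
```

```text
[0.6812975  0.00928093 0.28898243] [3.14147653e+00 5.12786079e-04 3.06800847e+00]
4172 [-0.20206444  0.01655357  0.17178094] tilt 0.2000300855810185 dir -0.08173970378636698
[251.  73.] 281 s [-111.  -100.6  -89.7] t [-86.2 -79.  -72.4] n 37.2
[275.  74.] 243 s [-110.1  -99.7  -89.1] t [-59.9 -52.4 -46.5] n 37.5
[309.  74.] 262 s [-110.1  -99.7  -89.1] t [-20.3 -13.4  -6.6] n 37.6
[332.  74.] 247 s [-110.1  -99.6  -89. ] t [ 6.  12.8 18.7] n 37.6
[366.  74.] 250 s [-110.1  -99.7  -89. ] t [45.4 51.5 59.1] n 37.7
[389.  74.] 281 s [-109.9  -99.4  -88.1] t [71.5 78.1 85.2] n 37.5
[257. 136.] 218 s [-39.  -28.6 -17.7] t [-86.5 -79.7 -72.8] n 37.3
[277. 135.] 144 s [-38.9 -29.6 -17.5] t [-60.7 -54.5 -47.7] n 37.3
[310. 136.] 209 s [-38.6 -28.7 -17.2] t [-20.6 -13.8  -7.5] n 37.5
[331. 136.] 200 s [-38.5 -28.8 -17.1] t [ 5.  12.4 18.6] n 37.5
[362. 136.] 199 s [-38.2 -27.8 -16.9] t [45.  51.1 58.8] n 37.6
[384. 136.] 229 s [-37.9 -27.6 -16.9] t [71.3 78.  85.1] n 37.7
plate n 0.019795579475549857 [-0.13935846] [-0.09825224  0.09749752]
```

View pics/p1.png

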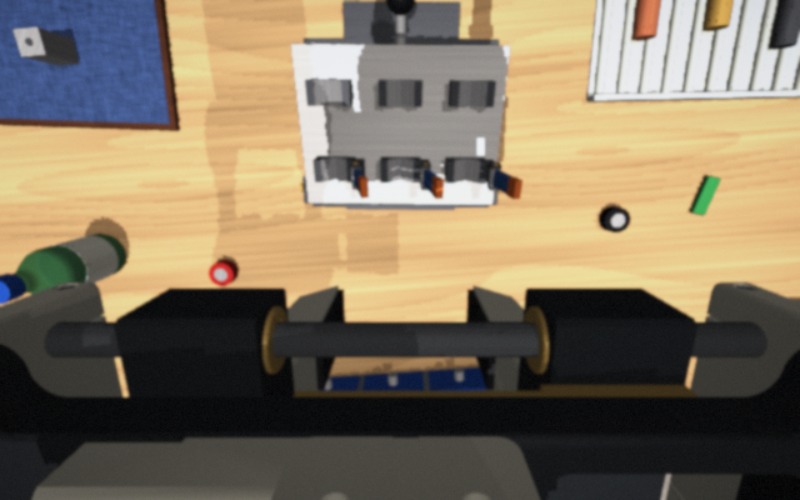

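Tilt reads 0.200, and the V blocks sit exactly where the geometry puts them (front row about (330–472,93), straps at (360,185), (432,185), (507,183)). Off to the tray.

Emit:
step_arm:
  plan:
    - [0,0.155,0.32,0,0]
    - [0,0.155,0.32,0,0]
    - [0,0.155,0.32,0,0]
    - [0,0.155,0.32,0.04,0]
    - [0,0.155,0.32,0.08,0]
    - [0,0.155,0.32,0.089,0]
    - [0,0.155,0.32,0.089,0]
    - [0,0.155,0.32,0.089,0]
    - [0,0.155,0.32,0.089,0]
    - [0,0.155,0.32,0.089,0]

```text
time: 26.2
tool_pos: [0.5522, 0.3385, 0.2005]
tool_rot: [3.141, 0.002, 3.066]
contact_force: [-1.0, 0.0, -0.7]
opening: 0.0458
grip_force: 0.0
```

```bash
cat > rods.py <<'E'
from h import *
i,W=cloud('wrist'); p,R,s=pose(); print(p,s['tool_rot'],s['qpos'].round(2))
m=(W[...,2]>.0165)&(W[...,2]<.04)&(W[...,1]>.2)&(W[...,1]<.48)&(W[...,0]>.38)&(W[...,0]<.58)
m=cv2.erode(m.astype(np.uint8),np.ones((2,2)))
n,l,st,c=cv2.connectedComponentsWithStats(m)
for k in range(1,n):
    if st[k,4]>150:
        P=W[l==k]; (x,y),sz,a=cv2.minAreaRect((P[:,:2]*1000).astype(np.float32)); a=np.radians(a-90 if sz[1]>sz[0] else a); a=(a+np.pi/2)%np.pi-np.pi/2
        print(c[k].round(),i[l==k].mean(0).round(),st[k,4],round(x,1),round(y,1),np.round(sz,1),'ang',round(a,3),'z',np.percentile(P[:,2]*1e3,95).round(1),'end');go(x/1e3,y/1e3,.0115,np.pi+a)
E
python3 rods.py
```

```text
[0.55200969 0.33868564 0.20028589] [3.14073028e+00 1.60791324e-03 3.06609771e+00] [ 0.43  0.59  1.19 -0.    1.36 -1.06]
[361.  16.] [203. 204. 202.] 649 385.8 386.2 [157.2   5.5] ang 1.515 z 19.0 end
shift [0.1696 0.0347 0.1885] twist -1.5907 q6 -1.06
[322. 100.] [130. 101.  52.] 1733 465.7 343.8 [19.6 98. ] ang -0.052 z 25.5 end
shift [ 0.0867 -0.0015  0.1886] twist -0.0232 q6 -1.06
[256. 109.] [146.  84.  58.] 1695 469.3 272.0 [18.8 98.8] ang -0.05 z 25.4 end
shift [ 0.0777 -0.0729  0.1886] twist -0.0259 q6 -1.06
[389. 117.] [61. 62. 65.] 1654 488.1 414.2 [20.  98.6] ang -0.056 z 25.5 end
shift [0.0697 0.0703 0.1887] twist -0.0192 q6 -1.06
[303. 205.] [228. 229. 225.] 187 577.8 315.7 [76.1  4.7] ang 1.526 z 18.9 end
shift [-0.0271 -0.0212  0.1888] twist -1.6014 q6 -1.06
```

Emit:
step_arm:
  grip_force: 30
  plan:
    - [0,0.078,-0.0743,0,-0.026]
    - [0,0.078,-0.0743,0.04,-0.026]
    - [0,0.078,-0.0743,0.09,-0.026]
    - [0,0.078,-0.0743,0.14,-0.026]
    - [0,0.078,-0.0743,0.175,-0.026]
    - [0,0.078,-0.0743,0.1885,-0.026]
    - [0,0.078,-0.0743,0.1885,-0.026]
    - [0,0.078,-0.0743,0.1885,-0.026]
    - [1,0.078,-0.0743,0.1885,-0.026]
    - [1,0.078,-0.0743,0.1885,-0.026]
    - [1,0.078,-0.0743,0.1885,-0.026]
    - [1,0.078,-0.0743,0.1885,-0.026]

```text
time: 27.75
tool_pos: [0.468, 0.2699, 0.0112]
tool_rot: [-3.14, 0.0, 3.094]
contact_force: [0.1, -7.0, 4.9]
opening: 0.021
grip_force: 30.0
```

Emit:
step_arm:
  plan:
    - [1,0,0,-0.03,0]
    - [1,0,0,-0.08,0]
    - [1,0,0,-0.14,0]
    - [1,0,0,-0.17,0]
    - [1,0,0,-0.17,0]
    - [1,0,0,-0.17,0]

```text
time: 28.5
tool_pos: [0.4667, 0.2709, 0.1788]
tool_rot: [-3.14, -0.003, 3.094]
contact_force: [-0.8, 0.3, -2.9]
opening: 0.021
grip_force: 30.0
```

```bash
python3 - <<'E'
from h import *
go(.6021,.0777,.0704,np.pi-.073); p,R,s=pose();print(p,s['contact_force'],s['opening'])
i,W=cloud('wrist'); m=(i[...,0].astype(int)-i[...,2]>50)&(abs(W[...,1]-.27)<.03)&(W[...,2]>.17)&(W[...,2]<.21)&(W[...,0]<.455)
P=W[m]; print(m.sum(),P.mean(0),P.min(0),P.max(0)); k=np.polyfit(P[:,0],P[:,2],1);print('pitch slope',k[0])
E
```

```text
shift [-0.1448 -0.1863  0.1082] twist 0.0252 q6 -1.14
[0.46672307 0.27086176 0.17880261] [-0.80835096  0.25057467 -2.92716967] 0.020988474406244635
2678 [0.43543554 0.27325228 0.19094317] [0.41748644 0.26306763 0.18582351] [0.45498175 0.28368428 0.19431886]
pitch slope 0.00505734129865117
```

Emit:
step_arm:
  plan:
    - [1,-0.145,-0.186,0,0.025]
    - [1,-0.145,-0.186,0,0.025]
    - [1,-0.145,-0.186,0,0.025]
    - [1,-0.145,-0.186,0,0.025]
    - [1,-0.145,-0.186,0,0.025]
    - [1,-0.145,-0.186,0,0.025]
    - [1,-0.145,-0.186,0,0.025]
    - [1,-0.145,-0.186,0.03,0.025]
    - [1,-0.145,-0.186,0.06,0.025]
    - [1,-0.145,-0.186,0.08,0.025]
    - [1,-0.145,-0.186,0.09,0.025]
    - [1,-0.145,-0.186,0.09,0.025]
    - [1,-0.145,-0.186,0.09,0.025]

```text
time: 30.18
tool_pos: [0.6044, 0.0789, 0.0918]
tool_rot: [3.141, 0.002, 3.069]
contact_force: [1.1, 0.4, -2.2]
opening: 0.021
grip_force: 30.0
```

```bash
python3 - <<'E'
from h import *
go(.6021,.0777,.069,np.pi-.073); p,R,s=pose();print(p,s['contact_force'],s['opening'])
E
```

```text
shift [ 0.0022 -0.0013  0.0228] twist 0.0006 q6 -1.49
[0.60435514 0.07886761 0.09179749] [ 1.12921375  0.37167233 -2.16189644] 0.02101644642796826
```

Emit:
step_arm:
  grip_force: 12
  plan:
    - [1,0.002,-0.0013,0,0]
    - [1,0.002,-0.0013,0.006,0]
    - [1,0.002,-0.0013,0.012,0]
    - [1,0.002,-0.0013,0.016,0]
    - [1,0.002,-0.0013,0.02,0]
    - [1,0.002,-0.0013,0.022,0]
    - [1,0.002,-0.0013,0.022,0]
    - [1,0.002,-0.0013,0.022,0]

```text
time: 31.18
tool_pos: [0.602, 0.0767, 0.0703]
tool_rot: [-3.141, 0.001, 3.069]
contact_force: [-3.7, -3.8, 9.0]
opening: 0.0214
grip_force: 12.0
```

Emit:
step_arm:
  plan:
    - [0.3,0,0,0,0]
    - [0.3,0,0,0,0]
    - [0.3,0,0,0,0]
    - [0.3,0,0,-0.04,0]
    - [0.3,0,0,-0.09,0]
    - [0.3,0,0,-0.13,0]
    - [0,0.071,0.2615,-0.13,-0.02]
    - [0,0.071,0.2615,-0.13,-0.02]
    - [0,0.071,0.2615,-0.13,-0.02]
    - [0,0.071,0.2615,-0.13,-0.02]
    - [0,0.071,0.2615,-0.13,-0.02]
    - [0,0.071,0.2615,-0.13,-0.02]
    - [0,0.071,0.2615,-0.13,-0.02]
    - [0,0.071,0.2615,-0.13,-0.02]

```text
time: 32.92
tool_pos: [0.5507, 0.3416, 0.1988]
tool_rot: [-3.141, 0.0, 3.086]
contact_force: [0.5, -0.1, 0.9]
opening: 0.0458
grip_force: 0.0
```

```bash
python3 rods.py; cat > chk.py <<'E'
from h import *
i,W=cloud('top')
H=np.array([.6515,.0083]);y=-.073
e=np.array([np.cos(y),np.sin(y)]); f=np.array([-e[1],e[0]])
d=W[...,:2]-H; s=d@e; t=d@f; z=W[...,2]-.02; th=.201
ps=s*np.cos(th)-z*np.sin(th); pn=s*np.sin(th)+z*np.cos(th)
for k,c in enumerate([-66,0,66]):
    b=(abs(t*1e3-c)<12)&(abs(ps+.064)<.075)&(pn>.043)&(pn<.06)
    if b.sum()<20: print(k+1,'none',b.sum()); continue
    top=b&(abs(t*1e3-np.median(t[b])*1e3)<5)
    print('pair',k+1,b.sum(),'s',np.percentile(ps[b]*1e3+64,[1,99]).round(1),'t',np.percentile(t[b]*1e3-c,[2,98]).round(1),'n slope',np.polyfit(ps[top],pn[top],1).round(3),'top n',np.percentile(pn[top]*1e3,50).round(1))
save('chk_%d.png'%int(pose()[2]['time']),i[130:260,240:400],4)
E
python3 chk.py
```

```text
[0.55063164 0.34176152 0.19890712] [-3.14154033e+00  2.00487164e-04  3.08649258e+00] [ 0.44  0.59  1.19 -0.    1.36 -1.08]
[299.  19.] [207. 208. 207.] 240 382.9 323.2 [69.9  5.2] ang 1.536 z 19.0 end
shift [ 0.1665 -0.0277  0.1874] twist -1.5907 q6 -1.08
[387.  19.] [193. 193. 189.] 464 387.4 414.5 [100.8   5.5] ang 1.517 z 19.0 end
shift [0.167  0.0637 0.1874] twist -1.5721 q6 -1.08
[321. 102.] [129.  99.  51.] 1755 465.7 343.6 [19.3 97.8] ang -0.049 z 25.5 end
shift [ 0.085  -0.0029  0.1874] twist -0.0057 q6 -1.08
[387. 120.] [58. 59. 62.] 1687 488.0 414.0 [20.2 98.7] ang -0.056 z 25.4 end
shift [0.0665 0.0687 0.1874] twist 0.0005 q6 -1.08
[249. 207.] [225. 227. 224.] 182 574.2 254.8 [66.4  4.3] ang 1.517 z 19.0 end
shift [-0.0283 -0.0855  0.1874] twist -1.5716 q6 -1.08
[311. 206.] [222. 224. 221.] 177 578.2 329.5 [80.2  4.2] ang 1.517 z 19.1 end
shift [-0.0282 -0.0107  0.1874] twist -1.5721 q6 -1.08
1 none 1
2 none 0
pair 3 281 s [-49.   49.4] t [-11.6   7.6] n slope [0.006 0.052] top n 51.9
```

Copper is central in pair 3 (±49 mm), parallel to the plate and at seated height. Gold next.

Emit:
step_arm:
  grip_force: 30
  plan:
    - [0,0.085,-0.004,0.03,-0.006]
    - [0,0.085,-0.004,0.08,-0.006]
    - [0,0.085,-0.004,0.13,-0.006]
    - [0,0.085,-0.004,0.17,-0.006]
    - [0,0.085,-0.004,0.187,-0.006]
    - [0,0.085,-0.004,0.187,-0.006]
    - [0,0.085,-0.004,0.187,-0.006]
    - [1,0.085,-0.004,0.187,-0.006]
    - [1,0.085,-0.004,0.187,-0.006]
    - [1,0.085,-0.004,0.187,-0.006]
    - [1,0.085,-0.004,0.187,-0.006]
    - [1,0.085,-0.004,0.16,-0.006]
    - [1,0.085,-0.004,0.11,-0.006]
    - [1,0.085,-0.004,0.05,-0.006]
    - [1,0.085,-0.004,0.02,-0.006]
    - [1,0.085,-0.004,0.02,-0.006]
    - [1,0.085,-0.004,0.02,-0.006]

```text
time: 35.15
tool_pos: [0.4639, 0.3434, 0.177]
tool_rot: [-3.14, -0.003, 3.095]
contact_force: [-0.2, -0.1, -2.4]
opening: 0.021
grip_force: 30.0
```

```bash
cat > held.py <<'E'
from h import *
import sys
p,R,s=pose();print(p,s['contact_force'],s['opening'])
i,W=cloud('wrist'); m=(abs(W[...,1]-p[1])<.03)&(abs(W[...,2]-p[2]-.012)<.02)&(W[...,0]<p[0]-.013)&(W[...,0]>p[0]-.08)
P=W[m]; print(m.sum(),'rel',(np.percentile(P,[1,99],axis=0)-p).round(4)); k=np.polyfit(P[:,0],P[:,2],1);print('pitch slope',k[0])
v={1:(.5925,-.0538),2:(.5973,.0119),3:(.6021,.0777)}[int(sys.argv[1])]
go(*v,.069,np.pi-.073)
E
python3 held.py 2
```

```text
[0.46388502 0.34339556 0.17698798] [-0.23529611 -0.05904813 -2.40812095] 0.021026901875863827
3042 rel [[-0.0499 -0.0082  0.0003]
 [-0.0134  0.0134  0.0136]]
pitch slope 0.04034426797141208
shift [-0.1492 -0.3246  0.1077] twist 0.0262 q6 -1.02
```

Emit:
step_arm:
  plan:
    - [1,-0.147,-0.3255,0,0.026]
    - [1,-0.147,-0.3255,0,0.026]
    - [1,-0.147,-0.3255,0,0.026]
    - [1,-0.147,-0.3255,0,0.026]
    - [1,-0.147,-0.3255,0,0.026]
    - [1,-0.147,-0.3255,0,0.026]
    - [1,-0.147,-0.3255,0,0.026]
    - [1,-0.147,-0.3255,0,0.026]
    - [1,-0.147,-0.3255,0,0.026]
    - [1,-0.147,-0.3255,0.03,0.026]
    - [1,-0.147,-0.3255,0.06,0.026]
    - [1,-0.147,-0.3255,0.08,0.026]
    - [1,-0.147,-0.3255,0.088,0.026]
    - [1,-0.147,-0.3255,0.088,0.026]
    - [1,-0.147,-0.3255,0.088,0.026]

```text
time: 37.08
tool_pos: [0.597, 0.0121, 0.0918]
tool_rot: [3.142, 0.002, 3.069]
contact_force: [-0.3, 0.7, -2.2]
opening: 0.021
grip_force: 30.0
```

```bash
python3 held.py 2
```

```text
[0.59702499 0.01211094 0.09177798] [-0.33308907  0.69865923 -2.17888917] 0.021045018639121643
3044 rel [[-0.05   -0.0076 -0.0015]
 [-0.0134  0.0145  0.0135]]
pitch slope 0.04511944492590477
shift [-0.0002 -0.0001  0.0228] twist 0.0005 q6 -1.61
```

Emit:
step_arm:
  grip_force: 12
  plan:
    - [1,0,0,0,0]
    - [1,0,0,0.006,0]
    - [1,0,0,0.012,0]
    - [1,0,0,0.016,0]
    - [1,0,0,0.02,0]
    - [1,0,0,0.022,0]
    - [1,0,0,0.022,0]
    - [1,0,0,0.022,0]

```text
time: 38.12
tool_pos: [0.5968, 0.0107, 0.0705]
tool_rot: [-3.14, 0.002, 3.069]
contact_force: [-3.7, -5.8, 11.2]
opening: 0.0212
grip_force: 12.0
```

Emit:
step_arm:
  plan:
    - [0.3,0,0,0,0]
    - [0.3,0,0,0,0]
    - [0.3,0,0,0,0]
    - [0.3,0,0,-0.04,0]
    - [0.3,0,0,-0.09,0]
    - [0.3,0,0,-0.13,0]
    - [0,0.066,0.397,-0.13,-0.02]
    - [0,0.066,0.397,-0.13,-0.02]
    - [0,0.066,0.397,-0.13,-0.02]
    - [0,0.066,0.397,-0.13,-0.02]
    - [0,0.066,0.397,-0.13,-0.02]
    - [0,0.066,0.397,-0.13,-0.02]
    - [0,0.066,0.397,-0.13,-0.02]
    - [0,0.066,0.397,-0.13,-0.02]
    - [0,0.066,0.397,-0.13,-0.02]
    - [0,0.066,0.397,-0.13,-0.02]

```text
time: 40.12
tool_pos: [0.56, 0.4112, 0.1989]
tool_rot: [-3.141, -0.0, 3.087]
contact_force: [0.3, 0.9, 0.7]
opening: 0.0459
grip_force: 0.0
```

```bash
python3 rods.py; python3 chk.py
```

```text
[0.56003395 0.41127989 0.19900938] [-3.14158865e+00  1.93563411e-04  3.08702817e+00] [ 0.52  0.69  1.02 -0.    1.43 -0.99]
[235.  13.] [181. 182. 179.] 178 382.9 330.9 [49.   5.1] ang 1.516 z 19.0 end
shift [ 0.1725 -0.0899  0.1875] twist -1.5704 q6 -0.99
[282.  12.] [201. 203. 203.] 210 385.5 379.2 [46.   4.9] ang 1.511 z 19.3 end
shift [ 0.1726 -0.0415  0.1875] twist -1.5653 q6 -0.99
[337.  13.] [197. 199. 198.] 274 388.4 434.0 [61.8  5.1] ang 1.516 z 19.0 end
shift [0.1726 0.0133 0.1875] twist -1.5701 q6 -0.99
[323. 114.] [45. 46. 48.] 1691 487.9 414.6 [19.5 98.5] ang -0.047 z 25.4 end
shift [ 0.0722 -0.0007  0.1875] twist -0.0075 q6 -0.99
1 none 0
pair 2 288 s [-49.9  48.9] t [-11.5   7.7] n slope [0.009 0.052] top n 51.9
pair 3 286 s [-49.3  49.3] t [-11.4   7.6] n slope [0.009 0.052] top n 52.1
```

Gold is seated too. Grey next.

Emit:
step_arm:
  grip_force: 30
  plan:
    - [0,0.072,-0.002,0.03,-0.007]
    - [0,0.072,-0.002,0.08,-0.007]
    - [0,0.072,-0.002,0.13,-0.007]
    - [0,0.072,-0.002,0.17,-0.007]
    - [0,0.072,-0.002,0.187,-0.007]
    - [0,0.072,-0.002,0.187,-0.007]
    - [0,0.072,-0.002,0.187,-0.007]
    - [1,0.072,-0.002,0.187,-0.007]
    - [1,0.072,-0.002,0.187,-0.007]
    - [1,0.072,-0.002,0.187,-0.007]
    - [1,0.072,-0.002,0.187,-0.007]
    - [1,0.072,-0.002,0.16,-0.007]
    - [1,0.072,-0.002,0.11,-0.007]
    - [1,0.072,-0.002,0.05,-0.007]
    - [1,0.072,-0.002,0.02,-0.007]
    - [1,0.072,-0.002,0.02,-0.007]
    - [1,0.072,-0.002,0.02,-0.007]

```text
time: 42.35
tool_pos: [0.4865, 0.4138, 0.1766]
tool_rot: [-3.14, -0.003, 3.096]
contact_force: [0.6, 0.7, -2.1]
opening: 0.0212
grip_force: 30.0
```

```bash
python3 held.py 1
```

```text
[0.48653745 0.41380454 0.17656347] [ 0.63666611  0.66656702 -2.13460367] 0.021164696293686204
3074 rel [[-0.0502 -0.0082 -0.0007]
 [-0.0134  0.0134  0.0136]]
pitch slope 0.044734808018245614
shift [-0.1278 -0.4619  0.1079] twist 0.0272 q6 -0.94
```

Emit:
step_arm:
  plan:
    - [1,-0.126,-0.4627,0,0.027]
    - [1,-0.126,-0.4627,0,0.027]
    - [1,-0.126,-0.4627,0,0.027]
    - [1,-0.126,-0.4627,0,0.027]
    - [1,-0.126,-0.4627,0,0.027]
    - [1,-0.126,-0.4627,0,0.027]
    - [1,-0.126,-0.4627,0,0.027]
    - [1,-0.126,-0.4627,0,0.027]
    - [1,-0.126,-0.4627,0,0.027]
    - [1,-0.126,-0.4627,0,0.027]
    - [1,-0.126,-0.4627,0,0.027]
    - [1,-0.126,-0.4627,0.03,0.027]
    - [1,-0.126,-0.4627,0.06,0.027]
    - [1,-0.126,-0.4627,0.08,0.027]
    - [1,-0.126,-0.4627,0.088,0.027]
    - [1,-0.126,-0.4627,0.088,0.027]
    - [1,-0.126,-0.4627,0.088,0.027]

```text
time: 44.52
tool_pos: [0.5928, -0.0534, 0.0917]
tool_rot: [-3.141, 0.002, 3.069]
contact_force: [-0.3, 0.5, -1.0]
opening: 0.0212
grip_force: 30.0
```

```bash
python3 held.py 1
```

```text
[ 0.59279074 -0.05338819  0.09174821] [-0.32940278  0.51751526 -1.04216986] 0.021170198304009014
3066 rel [[-0.0503 -0.0076 -0.0012]
 [-0.0135  0.0146  0.0134]]
pitch slope 0.04931669536630507
shift [ 0.0003 -0.0003  0.0228] twist 0.0005 q6 -1.72
```

Emit:
step_arm:
  grip_force: 12
  plan:
    - [1,0,0,0,0]
    - [1,0,0,0.006,0]
    - [1,0,0,0.012,0]
    - [1,0,0,0.016,0]
    - [1,0,0,0.02,0]
    - [1,0,0,0.022,0]
    - [1,0,0,0.022,0]
    - [1,0,0,0.022,0]

```text
time: 45.58
tool_pos: [0.5924, -0.0549, 0.0703]
tool_rot: [-3.14, 0.001, 3.069]
contact_force: [-3.9, -4.5, 10.2]
opening: 0.0217
grip_force: 12.0
```

Emit:
step_arm:
  plan:
    - [0.3,0,0,0,0]
    - [0.3,0,0,0,0]
    - [0.3,0,0,0,0]
    - [0.3,0,0,-0.04,0]
    - [0.3,0,0,-0.09,0]
    - [1,0,0,-0.11,0]
    - [1,-0.042,0.062,-0.11,0]
    - [1,-0.042,0.062,-0.11,0]
    - [1,-0.042,0.062,-0.11,0]
    - [1,-0.042,0.062,-0.08,0]
    - [1,-0.042,0.062,-0.08,0]
    - [1,-0.042,0.062,-0.08,0]

```text
time: 47.08
tool_pos: [0.6385, 0.0044, 0.1495]
tool_rot: [-3.141, 0.0, 3.068]
contact_force: [-0.8, 0.2, 0.3]
opening: 0.0004
grip_force: 0.0
```

```bash
cat > st.py <<'E'
from h import *
import sys
p,R,s=pose();print(p,s['contact_force'],s['opening'])
k=int(sys.argv[1]);v=np.array({1:(.5925,-.0538),2:(.5973,.0119),3:(.6021,.0777)}[k])
y=-.073;e=np.array([np.cos(y),np.sin(y)]);f=np.array([-e[1],e[0]]);th=.201
for Y,Z in [(62,35),(24,35),(9,25),(-3,20),(-3,17)]:
    q=v+e*(.036*np.cos(th)+Z*1e-3*np.sin(th))+f*Y*1e-3
    print(Y,Z,end=' ');go(*q,.0735-.036*np.sin(th)+Z*1e-3*np.cos(th),np.pi-.073)
E
python3 st.py 1
```

```text
[0.63852301 0.00439033 0.14947377] [-0.77590627  0.17921141  0.31702675] 0.000404566504218708
62 35 shift [-0.0006  0.0006  0.0489] twist -0.0007 q6 -1.61
24 35 shift [-0.0006 -0.0374  0.0489] twist -0.0007 q6 -1.61
9 25 shift [ 0.0014 -0.0524  0.0587] twist -0.0007 q6 -1.61
-3 20 shift [ 0.0024 -0.0644  0.0636] twist -0.0007 q6 -1.61
-3 17 shift [ 0.003  -0.0644  0.0665] twist -0.0007 q6 -1.61
```

Emit:
step_arm:
  plan:
    - [1,0,0,0.025,0]
    - [1,0,0,0.049,0]
    - [1,0,0,0.049,0]
    - [1,0,-0.015,0.049,0]
    - [1,0,-0.027,0.049,0]
    - [1,0,-0.038,0.049,0]
    - [1,0.001,-0.046,0.054,0]
    - [1,0.0015,-0.0525,0.0585,0]
    - [1,0.002,-0.059,0.061,0]
    - [1,0.0025,-0.0645,0.0635,0]
    - [1,0.003,-0.0645,0.065,0]
    - [1,0.003,-0.0645,0.0665,0]
    - [1,0.003,-0.0645,0.0665,0]
    - [1,0.003,-0.0645,0.0665,0]

```text
time: 48.82
tool_pos: [0.6313, -0.0598, 0.0838]
tool_rot: [-3.14, 0.002, 3.069]
contact_force: [-2.6, -2.0, 11.3]
opening: 0.0008
grip_force: 5.1
```

Emit:
step_arm:
  plan:
    - [1,0,0,-0.03,0]
    - [1,0,0,-0.066,0]
    - [1,-0.003,0.1305,-0.066,0]
    - [1,-0.003,0.1305,-0.066,0]
    - [1,-0.003,0.1305,-0.066,0]
    - [1,-0.003,0.1305,-0.066,0]
    - [1,-0.003,0.1305,-0.066,0]
    - [1,-0.003,0.1305,-0.066,0]

```text
time: 49.82
tool_pos: [0.6434, 0.0695, 0.1482]
tool_rot: [-3.141, -0.0, 3.067]
contact_force: [0.6, -0.4, 0.6]
opening: 0.0006
grip_force: 0.0
```

```bash
python3 st.py 2; python3 - <<'E'
from h import *
i,W=cloud('wrist'); j,_=cloud('side'); save('q1.png',np.hstack([cv2.resize(j[120:260,240:400],(400,350)),cv2.resize(i,(400,350))]))
E
```

```text
[0.64339739 0.06949918 0.14815026] [ 0.63711311 -0.36753022  0.59604254] 0.0005523921773305304
62 35 shift [-0.0005  0.0012  0.0475] twist -0.0017 q6 -1.51
24 35 shift [-0.0006 -0.0368  0.0475] twist -0.0017 q6 -1.51
9 25 shift [ 0.0014 -0.0518  0.0574] twist -0.0017 q6 -1.51
-3 20 shift [ 0.0024 -0.0638  0.0623] twist -0.0017 q6 -1.51
-3 17 shift [ 0.003  -0.0638  0.0652] twist -0.0017 q6 -1.51
```

View pics/q1.png

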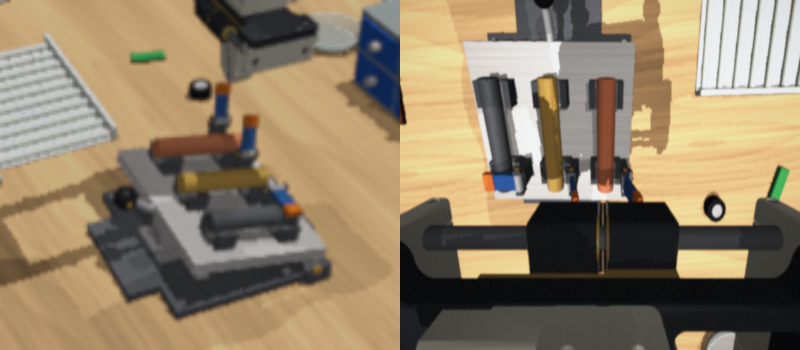

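Strap 1 lies on the grey rod at (500,182); straps 2 and 3 still stand at (573,185) and (628,185), and all rods are in their Vs. Closing 2, then 3, with the same stroke.

Emit:
step_arm:
  plan:
    - [1,0,0,0.025,0]
    - [1,0,0,0.048,0]
    - [1,0,0,0.048,0]
    - [1,0,-0.015,0.048,0]
    - [1,0,-0.027,0.048,0]
    - [1,0,-0.038,0.048,0]
    - [1,0.001,-0.046,0.053,0]
    - [1,0.0015,-0.0525,0.0575,0]
    - [1,0.002,-0.059,0.06,0]
    - [1,0.0025,-0.064,0.0625,0]
    - [1,0.003,-0.064,0.064,0]
    - [1,0.003,-0.064,0.0655,0]
    - [1,0.003,-0.064,0.0655,0]
    - [1,0.003,-0.064,0.0655,0]

```text
time: 51.68
tool_pos: [0.636, 0.0066, 0.0839]
tool_rot: [-3.14, 0.001, 3.069]
contact_force: [-1.0, -2.0, 8.7]
opening: 0.0005
grip_force: 4.2
```

Emit:
step_arm:
  plan:
    - [1,0,0,-0.03,0]
    - [1,0,0,-0.066,0]
    - [1,-0.003,0.1305,-0.066,0]
    - [1,-0.003,0.1305,-0.066,0]
    - [1,-0.003,0.1305,-0.066,0]
    - [1,-0.003,0.1305,-0.066,0]
    - [1,-0.003,0.1305,-0.066,0]
    - [1,-0.003,0.1305,-0.066,0]

```text
time: 52.68
tool_pos: [0.6483, 0.1358, 0.1487]
tool_rot: [-3.141, -0.0, 3.067]
contact_force: [0.1, -0.1, 0.2]
opening: 0.0006
grip_force: 0.0
```

```bash
python3 st.py 3
```

```text
[0.64828432 0.13584834 0.1487289 ] [ 0.09741035 -0.12770343  0.17806669] 0.0005852948080661277
62 35 shift [-0.0004  0.0006  0.0481] twist -0.0017 q6 -1.41
24 35 shift [-0.0005 -0.0374  0.0481] twist -0.0017 q6 -1.41
9 25 shift [ 0.0015 -0.0524  0.0579] twist -0.0017 q6 -1.41
-3 20 shift [ 0.0024 -0.0644  0.0628] twist -0.0017 q6 -1.41
-3 17 shift [ 0.003  -0.0644  0.0658] twist -0.0017 q6 -1.41
```

Emit:
step_arm:
  plan:
    - [1,0,0,0.025,0]
    - [1,0,0,0.0485,0]
    - [1,0,0,0.0485,0]
    - [1,0,-0.015,0.0485,0]
    - [1,0,-0.027,0.0485,0]
    - [1,0,-0.038,0.0485,0]
    - [1,0.001,-0.046,0.0535,0]
    - [1,0.0015,-0.0525,0.058,0]
    - [1,0.002,-0.059,0.0605,0]
    - [1,0.0025,-0.0645,0.063,0]
    - [1,0.003,-0.0645,0.0645,0]
    - [1,0.003,-0.0645,0.066,0]
    - [1,0.003,-0.0645,0.066,0]
    - [1,0.003,-0.0645,0.066,0]

```text
time: 54.42
tool_pos: [0.6408, 0.0724, 0.0839]
tool_rot: [-3.14, 0.001, 3.069]
contact_force: [-2.2, -3.2, 8.5]
opening: 0.0002
grip_force: 4.2
```

Emit:
step_arm:
  plan:
    - [1,0,0,-0.03,0]
    - [1,0,0,-0.08,0]
    - [1,0,0,-0.14,0]
    - [1,0.05,0.15,-0.15,0]
    - [1,0.05,0.25,-0.15,0]
    - [1,0.05,0.25,-0.15,0]
    - [1,0.05,0.25,-0.15,0]
    - [1,0.05,0.25,-0.15,0]
    - [1,0.05,0.25,-0.15,0]
    - [1,0.05,0.25,-0.15,0]

```text
time: 55.68
tool_pos: [0.6092, 0.3246, 0.2326]
tool_rot: [-3.141, -0.0, 3.067]
contact_force: [1.3, -0.0, -0.5]
opening: 0.0008
grip_force: 0.0
```

```bash
python3 chk.py; python3 - <<'E'
from h import *
i,W=cloud('top'); j,_=cloud('side'); save('q2.png',np.hstack([cv2.resize(j[60:340,160:480],(400,350)),cv2.resize(i[120:260,240:400],(400,350))]))
E
```

```text
pair 1 286 s [-49.7  49.6] t [-11.6   9.6] n slope [0.041 0.055] top n 52.1
pair 2 288 s [-49.9  45.3] t [-11.4   8.3] n slope [0.047 0.056] top n 52.0
pair 3 285 s [-49.1  48.9] t [-11.6   8.7] n slope [0.049 0.056] top n 52.2
```

View pics/q2.png

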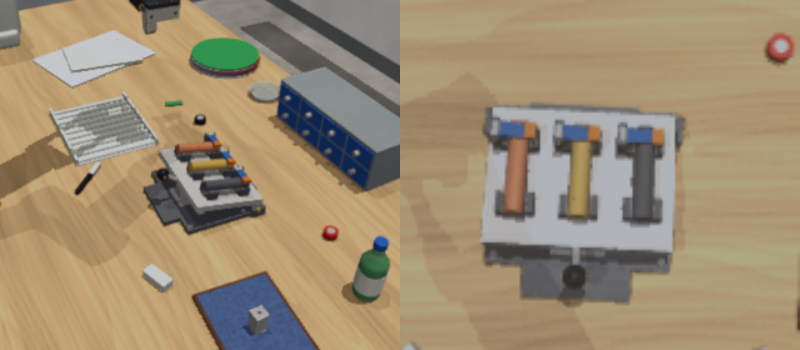

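All three rods are seated and central, with their straps lying on them at (510,130), (578,133) and (643,135). The plate rests on the stack and the other items are where they were.

```bash
python3 -c "
from cell import *
print(hand_in())"
```

```text
the job is handed in; nothing more can be done
None
```

The job is done and handed in: the sine plate rests on the 25 mm stack at about 0.200 rad, and all three rods are seated about centrally in their own V-block pairs with the straps closed. One move repeated an old shift while I was letting go of the ball at full tilt; the camera check right after showed no harm.

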